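# Balance a lopsided handle on the glazing prop

### The arm

A 6-joint arm with a two-finger parallel gripper is mounted at the origin on the work surface. World frame = base frame: x ahead of the robot, y to its left, z up, the work surface at z = 0. Lengths are in m, angles in rad, forces in N, time in s.
With the tool pointing down it reaches from about 0.35 to 0.775 m from the base axis. Payload 7.3 kg.
Tool frame: the origin (TCP) lies between the finger pads; the fingertips stand 17 mm ahead of it and the grasp point (between the pads) lies 2 mm behind it; z points along the fingers, y is the direction in which the jaws open and shut (so a half turn about z gives the same grasp; the last joint's range is limited). The gripper opens to 92 mm and grips with 3 to 60 N. Pads are 19 mm wide; open, the fingers measure 130 mm over their backs; the gripper's body (75 mm by 190 mm) begins 47 mm behind the grasp point.
Start: joints at [-1.387, 0.342, 1.524, -0, 1.275, -0.146], TCP at [0.17, -0.497, 0.244] pointing down, gripper open.
Joint ranges: [-2.53, 2.53], [-0.77, 2.02], [0.04, 2.7], [-1, 4.14], [0.28, 2.66], [-3.11, 3.11]. Speed limits (rad/s): [2.57, 2.57, 3.14, 3.14, 3.14, 3.14].

### API

Orientations are given as [roll, pitch, yaw] about the fixed x, y, z axes, in that order (R = Rz(yaw) Ry(pitch) Rx(roll)).
In Python, from cell import sensors, vision, hand_in gives the robot as it stands.
- The arm moves only by the tool step_arm, never from a script. Its argument "series" is a list of rows, each a list of 5 numbers: the opening, from 0 (shut) to 1 (fully open), then the shift along the world's x, y, z each as a share of 25 mm, from -1 to 1, then the turn about the world's z as a share of 0.08 rad, from -1 to 1. A call has 1 to 12 rows; each row shifts and turns the commanded pose from where the row before left it; what a row does not reach is not made up. A row lasts 1/10 s, in which the tool goes at most 50 mm and 8.59 degrees, less where a joint would pass 70% of its speed; a pose out of reach is approached as far as the arm can. A call with a number of a shift or a turn outside -1 to 1 is refused whole. A call with a gripper value outside its range is refused whole. The fingers move at their own pace and stop on an object; "squeeze" is the grip in N (left out, the last holds). Time passes only in rows, so rows that do not move let the fingers close. It gives the time, the measured TCP pose, the force and the opening at its end, in the units of the state.
- sensors.observe(): the state, without advancing time (a new reading comes with each control period).
- vision.read_camera(name): name is "scene" or "top"; returns a dict with "pixels" (400x640x3 uint8, blue, green, red), "range_z" (400x640 float32, m along the optical axis (not along the pixel's ray), 0 where there is no reading), "camera_matrix" (3x3 intrinsics, pixels), "pose" (4x4, takes a point from camera to world coordinates). Camera axes: x right, y down, z forward; pixel columns grow to the right and rows downward; lengths in m; the calibration is good to about 2 mm. A picture is of the moment at which its call begins.
- hand_in(): hands the job in, once; it reports no verdict.
The state is a dict: "time": time; "qpos": joint angles; "qvel": joint speeds; "joint_efforts": joint torques, N m; "tool_pos": TCP position; "tool_rot": TCP orientation; "contact_force": force on the tool from outside, world axes, zero at the start; "torque": the same for the moment, N m; "opening": finger opening in m.
Only numpy, scipy, OpenCV 4.12 (cv2) and the standard library are available. Lean on these libraries where they do the work, as an engineer would, in place of code of your own. Each camera call takes 0.05 s, during which the arm holds its last target.

### The job

First push the cardboard carton straight back along the bench, without lifting it, until it stands flat against the window sill. Then pick up the lopsided stoneware handle, keeping it level, and set it balanced across the top of the glazing prop, in line with the prop's long foot, so that it rests on the cork pad alone, level and with both ends free. Leave the bowl, pots and other things where they are.

Things in the scene. Friction and masses are not known exactly. Their poses are not given: they have to be found in the camera images.
- handle: loose handle, straight bar lying flat, 0.6 kg: cream bar 32 mm wide (y), 32 high (z) from x=-100 to +72 mm, dark knob end 40 wide, 44 high from +72 to +108. Origin on its flat underside, x along it to the knob. An unseen clay lump inside: the balance point, fixed during a run and on the centre line, lies anywhere from x=-50 to +60 mm; only a trial lift tells.
- prop: fixed prop: white foot 120 (x) by 60 (y) by 10 mm, slim post, flat cork pad 22 (x) by 30 mm (y), its top 60 mm above the bench. Origin on the bench under the post; x along the foot (blue line), the direction the handle must lie in, either way round. The handle stays up only with its balance point within 11 mm of the pad's centre.
- carton: loose cardboard carton, 60 (x) by 80 (y) by 72 mm (z) high, 0.25 to 0.5 kg, standing upright beside one end of the prop's foot, where it blocks that end of the handle's place. Origin at the centre of its underside; x is roughly away from the robot.
- sill: fixed wooden window sill along the back of the bench, 150 mm deep (x), 1100 mm long (y), 60 mm high. Origin at the centre of its underside; its front face, towards the robot, lies 75 mm on the -x side of the origin, square to the robot's x.
- bowl: bystander: loose blue bowl, 84 mm across the rim, 38 mm high, beside the other end of the prop's foot; the balanced handle passes over it. Origin at its underside's centre
- sprayer: bystander: loose white spray bottle with blue head, about 62 mm across and 165 mm high, between handle and prop. Origin at its underside's centre
- tiles: bystander: loose stack of glaze test tiles, 60 by 60 by 36 mm high, beside the handle. Origin at its underside's centre
- pot: bystander: loose terracotta pot with grey lid, 60 mm across, 45 mm high, beside the handle. Origin at its underside's centre
- slipjar: bystander: loose white jar with red lid, 68 mm across, 110 mm high. Origin at its underside's centre
- shard: bystander: loose flat cream shard, about 110 by 55 by 12 mm. Origin at the underside
- mug: bystander: loose white mug, 80 mm across, 90 mm high. Origin at its underside's centre

How it is judged:
On the way, in this order (a step that is already met when the one before it is completed fails the run):
1. the carton stands flat against the sill (within 10 mm, square within 0.2 rad) (x of carton in the frame of sill above -0.115 m and angle between the x axis of carton and the x axis of sill, either way round below 0.2 rad and angle between carton's own z axis and vertical below 0.1 rad), for 0.2 s.
2. the handle is lifted level, its underside more than 45 mm above the bench, tilted less than 0.15 rad (height (world z) of handle above 0.045 m and angle between handle's own z axis and vertical below 0.15 rad), for 0.2 s.
At the end, for the whole second after the job is handed in: The carton stands upright against the sill (within 10 mm, square within 0.2 rad); the handle rests still on the cork pad, its underside 60 mm above the bench (57 to 64 mm), level within 0.05 rad, in line with the prop's foot within 0.2 rad and its middle within 18 mm of the foot's centre line (all of step 1 and height (world z) of handle between 0.057 and 0.064 m and angle between handle's own z axis and vertical below 0.05 rad and angle between the x axis of handle and the x axis of prop, either way round below 0.2 rad and y of handle in the frame of prop between -0.018 and 0.018 m and linear speed of handle below 0.01 m/s and angular speed of handle below 0.05 rad/s and contact force between handle and prop above 2 N); the robot touches nothing.
It fails at once if a bystander (bowl, sprayer, tiles, pot, jar, shard or mug) is moved more than 20 mm (distance of any of bowl, sprayer, tiles, pot, slipjar, shard, mug from where it was at the start of the episode above 0.02 m).
It fails at once if the carton is lifted (more than 20 mm) or tipped over (height (world z) of carton above 0.02 m or angle between carton's own z axis and vertical above 0.5 rad).
It fails at once if the handle tips more than 0.4 rad or falls (angle between handle's own z axis and vertical above 0.4 rad).
It also fails if it takes over 64 s, if anything falls off the work surface, if the arm or the gripper's body presses on something with over 40 N, if the wrist force passes 120 N, or if a joint passes its speed limit or range.

## Working session

There is one attempt and no reset: what is moved stays moved. The work goes in short steps, Python scripts to look and compute and a tool call to move; the robot and the scene stay as the last step left them, time stands still between calls to the robot, and variables do not carry over. Pictures are saved under pics/ and viewed, and the job is handed in when it is done.

Besides the shell and the picture viewer there is one more tool, called as name([rows], argument=value, ...), one row to a line, values as JSON. step_arm: Moves the arm, as the interface text tells. Its arguments: {"type":"object","properties":{"series":{"type":"array","items":{"type":"array","items":{"type":"number","minimum":-1,"maximum":1}}},"squeeze":{"type":"number"}},"required":["series"]}

```bash
ls; mkdir -p pics; cat > h.py <<'E'
import numpy as np, cv2
from cell import sensors, vision
def cam(n):
    d=vision.read_camera(n); return d
def pts(d):
    K=np.array(d["camera_matrix"]);T=np.array(d["pose"]);z=d["range_z"]
    v,u=np.mgrid[0:z.shape[0],0:z.shape[1]]
    P=np.stack([(u-K[0,2])/K[0,0]*z,(v-K[1,2])/K[1,1]*z,z],-1)
    W=P@T[:3,:3].T+T[:3,3]; W[z==0]=np.nan
    return W
E
python3 - <<'E'
from h import *
print(sensors.observe())
for n in("scene","top"):
    d=cam(n);cv2.imwrite(f"pics/{n}0.png",d["pixels"]);print(d["pose"],d["camera_matrix"],(d["range_z"]==0).mean())
    np.savez(f"{n}0.npz",px=d["pixels"],W=pts(d))
E
```

```text
pics
{'time': 0.0, 'qpos': array([-1.38700977e+00,  3.42729178e-01,  1.52500392e+00,  2.11459839e-05,
        1.27540270e+00, -1.45997247e-01]), 'qvel': array([-0.00032366,  0.00017432, -0.00065248, -0.00045566,  0.00036996,
       -0.00142904]), 'joint_efforts': array([ 6.68747853e-04, -4.31236446e+01, -2.44218725e+01,  7.16781802e-02,
        5.58944349e-02, -1.18532730e-04]), 'tool_pos': array([ 0.16997403, -0.49632584,  0.24304617]), 'tool_rot': array([-3.14006887e+00, -2.44500824e-04,  3.29777441e-01]), 'contact_force': array([-0.0211011 , -0.18183869, -0.21830655]), 'torque': array([ 0.05698533, -0.00620492,  0.00127065]), 'opening': 0.09180676182591882}
[[-0.59454162  0.61731937 -0.51520584  1.24679992]
 [ 0.80391162  0.46887945 -0.36589367  0.45618762]
 [ 0.01569618 -0.63171898 -0.77503856  0.98921988]
 [ 0.          0.          0.          1.        ]] [[405.52948353   0.         323.0296651 ]
 [  0.         405.52948353 196.61667626]
 [  0.           0.           1.        ]] 0.00420703125
[[-0.00832726 -0.99442344  0.10513168  0.48731482]
 [-0.99994022  0.00753583 -0.00792299 -0.00970304]
 [ 0.00708655 -0.10519137 -0.99442675  1.13383258]
 [ 0.          0.          0.          1.        ]] [[377.75917433   0.         325.2906944 ]
 [  0.         377.75917433 195.95723345]
 [  0.           0.           1.        ]] 0.0038046875
```

View pics/scene0.png

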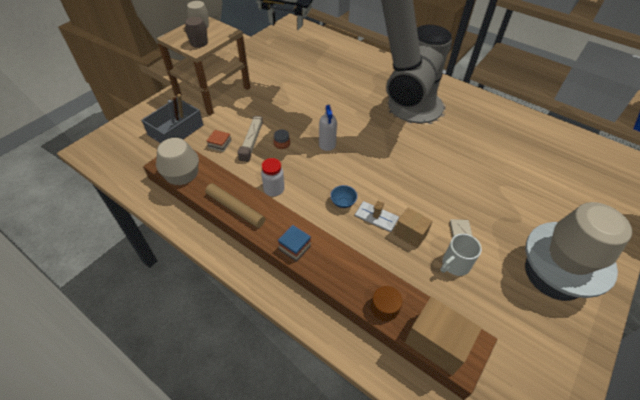

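View pics/top0.png

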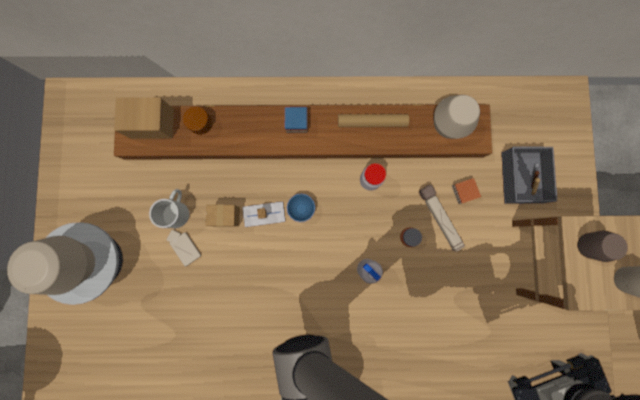

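The top view shows the handle at about (442,217) with its knob at (428,190). The carton is at (222,215), the prop at (264,213), the bowl at (300,208), the sill front edge near row 157, the sprayer at (371,271), the pot at (412,237), the tiles at (467,189), the jar at (374,174), the shard at (184,246) and the mug at (168,213). Next I'll measure them.

```bash
python3 - <<'E'
from h import *
import numpy as np
d=np.load("top0.npz");W=d["W"];px=d["px"]
cv2.imwrite("pics/crop0.png",cv2.resize(px[140:300,140:500],None,fx=2.2,fy=2.2,interpolation=cv2.INTER_CUBIC))
def blob(name,r0,r1,c0,c1,zlo,zhi):
    w=W[r0:r1,c0:c1].reshape(-1,3); m=(w[:,2]>zlo)&(w[:,2]<zhi); w=w[m]
    r=cv2.minAreaRect((w[:,:2]*1000).astype(np.float32))
    print(name,len(w),"mean",w.mean(0).round(4),"rect",np.round(r[0],1),np.round(r[1],1),round(r[2],1),"min",w.min(0).round(3),"max",w.max(0).round(3))
blob("table",280,330,150,250,-.1,.1)
blob("handle",175,258,415,470,.022,.06)
blob("knob",175,258,415,470,.039,.06)
blob("carton",195,235,200,240,.06,.09)
blob("propfoot",195,235,240,288,.006,.02)
blob("pad",195,235,240,288,.05,.08)
blob("bowl",190,225,284,318,.03,.06)
blob("sill",100,165,220,280,.05,.075)
blob("spray",255,290,350,390,.1,.2)
blob("tiles",172,205,452,484,.026,.06)
blob("pot",225,250,398,425,.03,.06)
blob("jar",155,195,355,392,.09,.13)
blob("mug",185,235,145,192,.07,.11)
blob("shard",225,270,165,203,.006,.03)
d=np.load("scene0.npz");W=d["W"]
blob("s pad",190,240,350,400,.05,.075)
blob("s carton",205,250,390,435,.06,.09)
blob("s handle",115,162,236,265,.022,.06)
E
```

```text
table 4980 mean [ 0.291   0.3519 -0.0012] rect [290.6 353.4] [295.4 142.6] 89.6 min [ 0.219  0.206 -0.009] max [0.363 0.501 0.007]
handle 1188 mean [ 0.5542 -0.3666  0.0331] rect [ 555.  -359.2] [149.9 214.6] 81.5 min [ 0.443 -0.443  0.022] max [ 0.651 -0.274  0.05 ]
knob 216 mean [ 0.5549 -0.3038  0.0427] rect [ 570.9 -320.9] [ 98.8 224.3] 45.8 min [ 0.459 -0.425  0.039] max [ 0.636 -0.274  0.05 ]
carton 637 mean [0.5496 0.278  0.0706] rect [549.7 278.8] [80.5 59.6] 89.8 min [0.52  0.239 0.061] max [0.58  0.319 0.076]
propfoot 621 mean [0.5553 0.1653 0.009 ] rect [555.6 165.2] [ 59.4 119.2] 7.2 min [0.521 0.105 0.006] max [0.592 0.227 0.016]
pad 88 mean [0.5554 0.1651 0.0583] rect [555.5 165.5] [30.1 22.2] 8.9 min [0.539 0.153 0.052] max [0.571 0.177 0.064]
bowl 158 mean [0.5732 0.0542 0.0355] rect [571.8  54.1] [79.  81.9] 89.6 min [0.531 0.015 0.03 ] max [0.613 0.094 0.043]
sill 3019 mean [0.7967 0.201  0.0586] rect [797.8 201.7] [174.5 150.5] 89.9 min [0.723 0.114 0.05 ] max [0.873 0.289 0.065]
spray 402 mean [ 0.3942 -0.1358  0.1323] rect [ 391.3 -139.2] [56.1 59.5] 0.2 min [ 0.
[... 368 characters left out ...]
] [56.5 57.9] 44.7 min [ 0.628 -0.183  0.092] max [ 0.686 -0.126  0.115]
mug 300 mean [0.5618 0.4274 0.0821] rect [563.4 430.9] [95.3 79.5] 18.0 min [0.516 0.389 0.07 ] max [0.62  0.468 0.094]
shard 659 mean [0.4606 0.4008 0.0109] rect [463.2 405.5] [111.9  64.3] 33.1 min [0.406 0.35  0.006] max [0.523 0.449 0.029]
s pad 92 mean [0.5591 0.1787 0.0587] rect [557.  201.2] [98.8 35.2] 83.7 min [0.536 0.153 0.05 ] max [0.58  0.248 0.071]
s carton 552 mean [0.5516 0.28   0.0698] rect [548.4 278.9] [80.6 64.9] 88.7 min [0.516 0.238 0.06 ] max [0.581 0.319 0.075]
s handle 438 mean [ 0.5505 -0.3519  0.0326] rect [ 539.9 -361.9] [212.1  40.7] 30.0 min [ 0.441 -0.421  0.022] max [ 0.637 -0.296  0.047]
```

View pics/crop0.png

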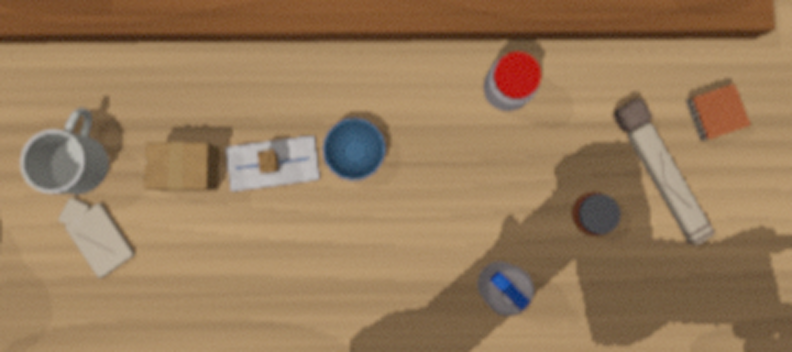

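step_arm([
  [0.35,0.8,0.8,0,-0.344],
  [0.35,0.8,0.8,0,-0.344],
  [0.35,0.8,0.8,0,-0.344],
  [0.35,0.8,0.8,0,-0.344],
  [0.35,0.8,0.8,0,-0.344],
  [0.35,0.8,0.8,0,-0.344],
  [0.35,0.8,0.8,0,-0.344],
  [0.35,0.8,0.8,0,-0.344],
  [0.35,0.8,0.8,0,-0.344],
  [0.35,0.8,0.8,0,-0.344],
  [0.35,0.8,0.8,0,-0.344],
  [0.35,0.8,0.8,0,-0.344],
], squeeze=20)

```text
time: 1.3
tool_pos: [0.4106, -0.2557, 0.2434]
tool_rot: [-3.141, 0.001, -0.002]
contact_force: [-0.5, -0.9, -0.6]
opening: 0.0323
```

```bash
python3 - <<'E'
from h import *
d=np.load("top0.npz");W=d["W"];px=d["px"].astype(int)
# handle: bar mask by line proximity; iterate
w=W[170:262,410:475].reshape(-1,3); w=w[(w[:,2]>.02)&(w[:,2]<.06)]
c=np.array([.55,-.335]);a=np.radians(26)
for i in range(8):
    u=np.array([np.cos(a),np.sin(a)]);n=np.array([-u[1],u[0]])
    q=w[:,:2]-c; s=q@u;t=q@n
    m=(abs(t)<.026)&(abs(s)<.13)
    bar=m&(w[:,2]<.038)&(s<.06)&(abs(t)<.02)
    p=np.polyfit(s[bar],t[bar],1); a+=np.arctan(p[0]); c=c+n*p[1]
s=s[m];t=t[m];z=w[m,2]
print("angle",a,np.degrees(a),"s",s.min(),s.max(),np.percentile(s,[1,99]),"t",np.percentile(t[s<.05],[2,98]))
lo,hi=s.min(),s.max(); o=c+u*((lo+hi)/2-.004)
print("len",hi-lo,"origin",o, "z bar",np.median(z[s<.05]),"knob",np.median(z[s>.09]))
for nm,p in dict(pot=(.4836,-.268),tiles=(.619,-.437),jar=(.657,-.155),spray=(.394,-.137)).items():
    q=np.array(p)-o; print(nm,"along",q@u,"across",q@n)
E
```

```text
angle 0.5005488477983042 28.67933641897904 s -0.12403287672720695 0.08283782514277144 [-0.12141303  0.0808101 ] t [-0.01673942  0.01427907]
len 0.20687070186997839 origin [ 0.53574816 -0.36137455] z bar 0.029797330083228046 knob nan
pot along -0.0009394777501387385 across 0.1069455658961953
tiles along 0.036745251088866074 across -0.10630082026856642
jar along 0.20541719372340997 across 0.12286675110201196
spray along -0.016679453482455094 across 0.2648740723918438
  return _methods._mean(a, axis=axis, dtype=dtype,
  ret = ret.dtype.type(ret / rcount)
```

step_arm([
  [0.35,0,1,0,0],
  [0.35,0,1,0,0],
  [0.35,0,1,0,0],
  [0.35,0,1,0,0],
  [0.35,0,1,0,0],
  [0.35,0,1,0,0],
  [0.35,0,1,0,0],
  [0.35,0,1,0,0],
  [0.35,0,1,0,0],
  [0.35,0,1,0,0],
  [0.35,0,1,0,0],
  [0.35,0.2,1,0,0],
])

```text
time: 2.5
tool_pos: [0.4144, 0.0443, 0.2435]
tool_rot: [3.142, 0.001, -0.001]
contact_force: [0.1, 0.2, 0.7]
opening: 0.0325
```

step_arm([
  [0.35,0.25,1,0,0],
  [0.35,0.25,1,0,0],
  [0.35,0.25,1,0,0],
  [0.35,0.25,1,0,0],
  [0.35,0.25,1,0,0],
  [0.35,0.25,1,0,0],
  [0.35,0.25,1,0,0],
  [0.35,0.25,1,0,0],
  [0.35,0.2,1,0,0],
  [0.35,0,0.4,0,0],
  [0.35,0,0,-0.5,0],
  [0.35,0,0,0,0],
])

```text
time: 3.7
tool_pos: [0.4689, 0.2778, 0.2296]
tool_rot: [3.14, 0.004, 0.0]
contact_force: [-1.1, -0.1, 0.0]
opening: 0.032
```

step_arm([
  [0.35,0,0.05,-0.94,0],
  [0.35,0,0,-0.94,0],
  [0.35,0,0,-0.94,0],
  [0.35,0,0,-0.94,0],
  [0.35,0,0,-0.94,0],
  [0.35,0,0,-0.94,0],
  [0.35,0,0,-0.94,0],
  [0.35,0,0,-0.94,0],
  [0.35,0,0,0,0],
])

```text
time: 4.6
tool_pos: [0.4683, 0.2781, 0.0409]
tool_rot: [3.139, 0.006, -0.001]
contact_force: [0.0, 0.4, 0.3]
opening: 0.0318
```

step_arm([
  [0.35,0.8,0,0,0],
  [0.35,0.4,0,0,0],
  [0.35,0.2,0,0,0],
  [0.35,0.2,0,0,0],
  [0.35,0.3,0,0,0],
  [0.35,0.3,0,0,0],
  [0.35,0.3,0,0,0],
  [0.35,0.3,0,0,0],
  [0.35,0.3,0,0,0],
  [0.35,0.3,0,0,0],
  [0.35,0.3,0,0,0],
  [0.35,0.3,0,0,0],
])

```text
time: 5.8
tool_pos: [0.5707, 0.2795, 0.0432]
tool_rot: [3.141, 0.0, -0.0]
contact_force: [-2.9, 0.3, 1.4]
opening: 0.0323
```

step_arm([
  [0.35,0.3,0,0,0],
  [0.35,0.3,0,0,0],
  [0.35,0.3,0,0,0],
  [0.35,0.3,0,0,0],
  [0.35,0.3,0,0,0],
  [0.35,0.3,0,0,0],
  [0.35,0.3,0,0,0],
  [0.35,0.3,0,0,0],
  [0.35,0.3,0,0,0],
  [0.35,0,0,0,0],
])

```text
time: 6.8
tool_pos: [0.639, 0.2794, 0.0432]
tool_rot: [-3.141, -0.002, -0.001]
contact_force: [-0.4, -0.3, -0.4]
opening: 0.0319
```

```bash
python3 - <<'E'
from h import *
d=cam("scene");W=pts(d);cv2.imwrite("pics/push1.png",cv2.resize(d["pixels"][150:330,280:520],None,fx=3,fy=3))
m=(abs(W[...,2]-.072)<.004)&(W[...,0]>.57)&(W[...,0]<.725)&(abs(W[...,1]-.28)<.06)
w=W[m];print(w.min(0),w.max(0),cv2.minAreaRect((w[:,:2]*1000).astype(np.float32)))
E
```

```text
[0.63243865 0.238704   0.0680099 ] [0.71242504 0.3189659  0.07586441] ((672.66650390625, 279.4049072265625), (80.387451171875, 79.51873779296875), 88.4814224243164)
```

View pics/push1.png

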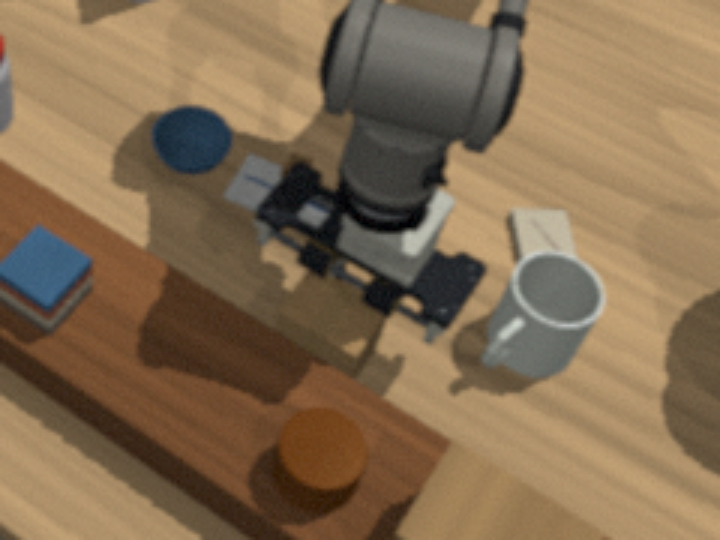

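The carton, in the shadow under the gripper at about (320,310), sits square at y≈0.279. Its back is at x≈0.712, about 10 mm short of the sill.

step_arm([
  [0.35,0.15,0,0,0],
  [0.35,0.15,0,0,0],
  [0.35,0.12,0,0,0],
  [0.35,0,0,0,0],
])

```text
time: 7.25
tool_pos: [0.6485, 0.2795, 0.0432]
tool_rot: [3.142, -0.001, -0.001]
contact_force: [1.4, 0.2, -0.9]
opening: 0.0323
```

step_arm([
  [0.35,0.08,0,0,0],
  [0.35,0.08,0,0,0],
  [0.35,0,0,0,0],
])

```text
time: 7.55
tool_pos: [0.6506, 0.2795, 0.0432]
tool_rot: [3.141, 0.004, -0.0]
contact_force: [-7.2, -0.3, 2.9]
opening: 0.0317
```

step_arm([
  [0.35,0.02,0,0,0],
  [0.35,0,0,0,0],
  [0.35,-0.3,0,0,0],
  [0.35,-0.8,0,0,0],
  [0.35,-0.8,0,0.5,0],
  [0.35,-0.8,0,1,0],
  [0.35,-0.8,-0.5,1,0],
  [0.35,-0.8,-1,1,0],
  [0.35,-0.4,-1,1,0],
  [0.35,0,-1,1,0],
  [0.6,0,-1,1,0],
  [0.6,0,-1,1,0],
])

```text
time: 8.75
tool_pos: [0.535, 0.1411, 0.2322]
tool_rot: [3.142, -0.002, -0.0]
contact_force: [0.1, -0.1, 0.6]
opening: 0.0438
```

```bash
python3 - <<'E'
from h import *
print(sensors.observe()["tool_pos"])
for n in ("top","scene"):
    d=cam(n);W=pts(d)
    m=(abs(W[...,2]-.072)<.005)&(W[...,0]>.6)&(W[...,0]<.735)&(abs(W[...,1]-.28)<.06)
    w=W[m]
    if len(w): print(n,len(w),w.min(0),w.max(0),cv2.minAreaRect((w[:,:2]*1000).astype(np.float32)))
    cv2.imwrite(f"pics/p2{n}.png",d["pixels"])
E
```

```text
[0.53502544 0.14107803 0.23223175]
top 581 [0.66409582 0.23887509 0.06701487] [0.72338621 0.31918888 0.07576376] ((693.6625366210938, 279.0760192871094), (80.53431701660156, 59.039649963378906), 89.66580963134766)
scene 613 [0.65970219 0.23869747 0.06700086] [0.72306175 0.31911504 0.07597062] ((691.2471923828125, 278.8746032714844), (63.23957824707031, 80.3516845703125), 0.4643304646015167)
```

View pics/p2scene.png

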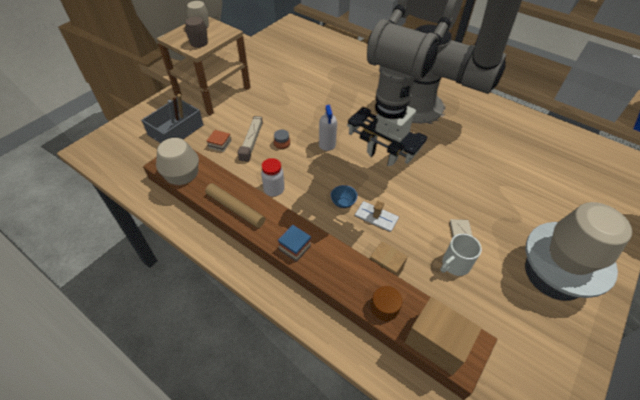

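In the scene view the carton at (388,258) is flush and square against the sill, with its centre at x≈0.693 (the limit is 0.683). The bystanders look unmoved. Next is the handle.

step_arm([
  [0.6,0,-1,0,0.3],
  [0.6,0,-1,0,0.3],
  [0.6,0,-1,0,0.3],
  [0.6,0,-1,0,0.3],
  [0.6,0,-1,0,0.3],
  [0.6,0,-1,0,0.3],
  [0.6,0,-1,0,0.3],
  [0.6,0,-1,0,0.3],
  [0.6,0,-1,0,0.3],
  [0.6,0,-1,0,0.3],
  [0.6,0,-1,0,0.3],
  [0.6,0,-1,0,0.3],
])

```text
time: 10.05
tool_pos: [0.5352, -0.1582, 0.2299]
tool_rot: [-3.141, 0.0, 0.289]
contact_force: [0.9, 0.1, -0.7]
opening: 0.055
```

step_arm([
  [0.6,0,-1,0,0.3],
  [0.6,0,-1,0,0.3],
  [0.6,0,-1,0,0.3],
  [0.6,0,-1,0,0.3],
  [0.6,0,-1,0,0.3],
  [0.6,0,-1,0,0.3],
  [0.6,0.2,-1,0,0.4],
  [0.6,0,-0.85,0,0.3],
  [0.6,0,0,-0.7,0.1],
  [0.6,0,0,-0.7,0],
  [0.6,0,0,0,0],
  [0.6,0,0,0,0],
])

```text
time: 11.25
tool_pos: [0.5403, -0.3537, 0.1953]
tool_rot: [-3.141, 0.0, 0.496]
contact_force: [-0.3, 0.1, -0.3]
opening: 0.0553
```

```bash
python3 - <<'E'
from h import *
s=sensors.observe();print(s["tool_pos"],s["tool_rot"],s["contact_force"],s["torque"])
E
```

```text
[ 0.54032393 -0.35368722  0.19528395] [-3.14090292e+00  1.81367783e-04  4.95935475e-01] [-0.28742741  0.09850531 -0.32170045] [ 0.03337226 -0.00773438  0.00341604]
```

step_arm([
  [0.6,0,-0.2,-1,0.06],
  [0.6,0,0,-1,0],
  [0.6,0,0,-1,0],
  [0.6,0,0,-1,0],
  [0.6,0,0,-1,0],
  [0.6,0,0,-1,0],
  [0.6,0,0,-0.6,0],
  [0.6,0,0,-0.3,0],
  [0.6,0,0,0,0],
])

```text
time: 12.15
tool_pos: [0.5402, -0.3591, 0.0231]
tool_rot: [-3.141, 0.0, 0.501]
contact_force: [0.2, -0.2, -0.2]
opening: 0.0552
```

```bash
python3 - <<'E'
from h import *
s=sensors.observe();print(s["tool_pos"],s["tool_rot"],s["contact_force"],s["torque"])
d=cam("scene");cv2.imwrite("pics/g1.png",cv2.resize(d["pixels"][60:220,180:340],None,fx=3.5,fy=3.5,interpolation=cv2.INTER_CUBIC))
E
```

```text
[ 0.54018279 -0.35910014  0.02305132] [-3.14135342e+00  1.39458506e-04  5.00575553e-01] [ 0.22468088 -0.20172515 -0.1771397 ] [-0.02318415 -0.04624455  0.02259666]
```

View pics/g1.png

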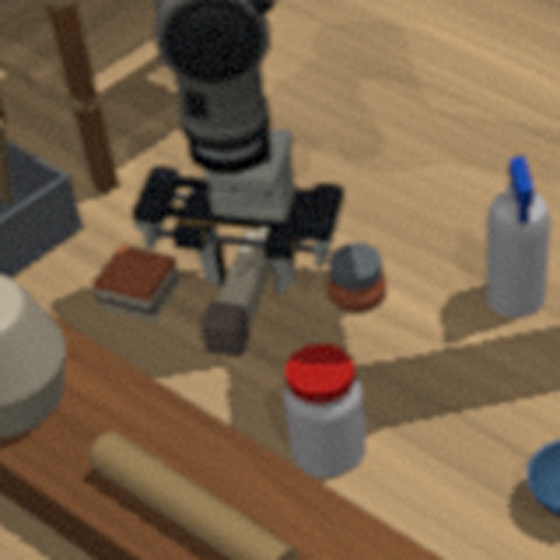

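The fingers straddle the bar, with the knob at (225,325) and the tiles and pot clear on either side. Next I'll close and do a small trial lift.

step_arm([
  [0,0,0,0,0],
  [0,0,0,0,0],
  [0,0,0,0,0],
  [0,0,0,0,0],
  [0,0,0,0,0],
  [0,0,0,0,0],
], squeeze=60)

```text
time: 12.8
tool_pos: [0.5407, -0.3599, 0.0242]
tool_rot: [3.139, -0.001, 0.5]
contact_force: [0.9, -2.2, 4.4]
opening: 0.0316
```

step_arm([
  [0,0,0,0.1,0],
  [0,0,0,0.1,0],
  [0,0,0,0.15,0],
  [0,0,0,0.15,0],
  [0,0,0,0,0],
  [0,0,0,0,0],
  [0,0,0,0,0],
])

```text
time: 13.5
tool_pos: [0.5399, -0.3591, 0.0355]
tool_rot: [-3.141, 0.0, 0.5]
contact_force: [-0.3, 0.4, -5.4]
opening: 0.0316
```

```bash
cat > bal.py <<'E'
from h import *
F=[];T=[]
for i in range(6):
    s=sensors.observe();F.append(s["contact_force"]);T.append(s["torque"])
    d=cam("top" if i%2 else "scene")
F=np.mean(F,0);sd=np.std(T,0);T=np.mean(T,0);y=s["tool_rot"][2]
n=np.array([-np.sin(y),np.cos(y),0])
print(s["time"],s["tool_pos"],s["tool_rot"],"F",F,"T",T,sd,"T.n",T@n, "offset along handle if r x F about TCP:",(T@n)/(-F[2]), T@n/(0.6*9.81),s["opening"])
W=pts(d) # top
u=np.array([np.cos(y),np.sin(y)]);nn=n[:2]
q=W[...,:2]-s["tool_pos"][:2];a=q@u;t=q@nn;z=W[...,2]
zt=s["tool_pos"][2]
for lo,hi in((-.1,-.03),(.02,.065),(.07,.1)):
    m=(a>lo)&(a<hi)&(abs(t)<.012)&(abs(z-zt)<.04)
    if m.sum()>8: print("z along",lo,hi,m.sum(),np.median(z[m]),"slope",np.polyfit(a[m],z[m],1)[0])
m=(abs(t)<.03)&(abs(a)<.16)&(z>zt-.015)&(z<zt+.03)
print("extent along",np.percentile(a[m],[.3,99.7]))
cv2.imwrite("pics/bal%05d.png"%(s["time"]*100),d["pixels"])
E
python3 bal.py
```

```text
13.75 [ 0.53998917 -0.35920773  0.03563232] [-3.14152015e+00  1.01731359e-04  5.00305635e-01] F [ 0.10139468  0.28528512 -5.91343623] T [ 0.06881756 -0.20682088  0.01125441] [0.01753584 0.0273456  0.03391768] T.n -0.21448343262582353 offset along handle if r x F about TCP: -0.03627052433128929 -0.03643959099997002 0.031660112447886864
z along 0.02 0.065 94 0.04165749942626751 slope -0.07058889962910976
z along 0.07 0.1 86 0.05317475438223451 slope -0.018189493532082116
extent along [0.0295669  0.10226137]
```

The full weight is borne (5.9 N). The moment puts the balance point about 36 mm toward the tail, at handle x≈-31. I'll set it down, regrip there and confirm.

step_arm([
  [0,0,0,-0.15,0],
  [0,0,0,-0.15,0],
  [0,0,0,-0.1,0],
  [0,0,0,-0.08,0],
  [0,0,0,0,0],
  [0.6,0,0,0,0],
  [0.6,0,0,0,0],
  [0.6,0,0,0,0],
  [0.6,0,0,0,0],
])

```text
time: 14.7
tool_pos: [0.5403, -0.3595, 0.024]
tool_rot: [3.141, -0.0, 0.5]
contact_force: [-0.2, 1.0, -0.5]
opening: 0.0542
```

step_arm([
  [0.6,-0.32,-0.174,0,0],
  [0.6,-0.32,-0.174,0,0],
  [0.6,-0.32,-0.174,0,0],
  [0.6,-0.32,-0.174,0,0],
  [0.6,0,0,0,0],
  [0,0,0,0,0],
  [0,0,0,0,0],
  [0,0,0,0,0],
  [0,0,0,0,0],
  [0,0,0,0,0],
])

```text
time: 15.7
tool_pos: [0.5083, -0.3764, 0.0237]
tool_rot: [3.142, -0.0, 0.501]
contact_force: [0.8, 0.9, 0.6]
opening: 0.0315
```

step_arm([
  [0,0,0,0.1,0],
  [0,0,0,0.1,0],
  [0,0,0,0.15,0],
  [0,0,0,0.15,0],
  [0,0,0,0,0],
  [0,0,0,0,0],
  [0,0,0,0,0],
])

```text
time: 16.4
tool_pos: [0.5079, -0.3765, 0.0361]
tool_rot: [-3.141, 0.0, 0.5]
contact_force: [-0.0, -0.3, -5.3]
opening: 0.0314
```

```bash
python3 bal.py; ls pics
```

```text
16.65 [ 0.50800728 -0.37659117  0.03612305] [-3.14151784e+00  5.55738526e-05  5.00366452e-01] F [-0.10567975  0.18520655 -5.5421901 ] T [-0.01373271 -0.03374327  0.00287718] [0.02125672 0.01606875 0.02595486] T.n -0.023018344102166827 offset along handle if r x F about TCP: -0.004153293855043982 -0.003910693867170714 0.03163359625252836
z along 0.02 0.065 105 0.04250430548812045 slope -0.07232909345766372
z along 0.07 0.1 90 0.042060241681236454 slope -0.01711335931887041
extent along [0.0272274  0.13811666]
bal01375.png
bal01664.png
crop0.png
g1.png
p2scene.png
p2top.png
push1.png
scene0.png
top0.png
```

step_arm([
  [0,0,0,0.2,0],
  [0,0,0,0.4,0],
  [0,0,0,0.6,0],
  [0,0,0,0.8,0],
  [0,0,0,0.9,0],
  [0,0,0,0.9,0],
  [0,0,0,0.9,0],
  [0,0,0,0.9,0],
  [0,0,0,0.9,0],
  [0,0,0,0.9,0],
  [0,0,0,0.6,0],
  [0,0,0,0.3,0],
])

```text
time: 17.9
tool_pos: [0.5084, -0.3769, 0.2472]
tool_rot: [3.137, -0.001, 0.5]
contact_force: [0.4, -0.6, -6.0]
opening: 0.0316
```

step_arm([
  [0,0.02,0.2,0,0.2],
  [0,0.05,0.5,0,0.4],
  [0,0.08,0.8,0,0.6],
  [0,0.08,0.9,0,0.6],
  [0,0.08,0.9,0,0.6],
  [0,0.08,0.9,0,0.6],
  [0,0.08,0.9,0,0.6],
  [0,0.08,0.9,0,0.6],
  [0,0.08,0.9,0,0.6],
  [0,0.08,0.9,0,0.6],
  [0,0.08,0.9,0,0.6],
  [0,0.08,0.9,0,0.6],
])

```text
time: 19.1
tool_pos: [0.5289, -0.1344, 0.2427]
tool_rot: [-3.139, 0.0, 1.032]
contact_force: [0.3, -0.4, -5.4]
opening: 0.0314
```

step_arm([
  [0,0.08,0.9,0,0.6],
  [0,0.08,0.9,0,0.6],
  [0,0.08,0.9,0,0.6],
  [0,0.08,0.9,0,0.6],
  [0,0.08,0.9,0,0.6],
  [0,0.08,0.9,0,0.6],
  [0,0.08,0.9,0,0.6],
  [0,0.08,0.9,0,0.6],
  [0,0.08,0.8,0,0.6],
  [0,0.08,0.6,0,0.6],
  [0,0.05,0.4,0,0.4],
  [0,0,0.2,0,0.3],
])

```text
time: 20.3
tool_pos: [0.5507, 0.0943, 0.2433]
tool_rot: [-3.141, 0.0, 1.567]
contact_force: [-0.3, 0.4, -4.9]
opening: 0.0315
```

step_arm([
  [0,0,0,0,0],
  [0,0,0,0,0],
])

```text
time: 20.5
tool_pos: [0.551, 0.0928, 0.2436]
tool_rot: [-3.141, 0.0, 1.564]
contact_force: [-0.5, -0.0, -5.7]
opening: 0.032
```

```bash
python3 bal.py; python3 bal.py
```

```text
20.75 [0.55108724 0.09284104 0.24379215] [3.14142848e+00 1.10873821e-04 1.56339285e+00] F [-0.18530087 -0.20518276 -5.64047863] T [-0.03004975 -0.10686918 -0.01067797] [0.03545251 0.02709116 0.02935137] T.n 0.02925773294565934 offset along handle if r x F about TCP: 0.005187101108020279 0.004970732746459283 0.03187207363652892
z along -0.1 -0.03 100 0.2501102682647927 slope 0.21437523745008577
extent along [-0.07099072 -0.04518776]
21.05 [0.55105902 0.09331481 0.24375727] [ 3.14146088e+00 -8.26505506e-06  1.56421734e+00] F [ 2.21532260e-03 -8.57839857e-02 -5.92490948e+00] T [-0.02200505 -0.08907109 -0.00715538] [0.02382512 0.03657603 0.02584343] T.n 0.021418585018182255 offset along handle if r x F about TCP: 0.003615006283888426 0.003638903333024508 0.03179691610208756
z along -0.1 -0.03 101 0.25026039249329113 slope 0.4288367428309146
extent along [-0.0709687  -0.04342578]
```

```bash
python3 - <<'E'
from h import *
a=cam("top")["pixels"][150:290,190:390];b=cam("scene")["pixels"][60:260,260:460]
cv2.imwrite("pics/c1.png",np.hstack([cv2.resize(a,(400,280)),cv2.resize(b,(400,400))[:280]])) if 0 else None
cv2.imwrite("pics/c1.png",cv2.resize(a,(800,560),interpolation=cv2.INTER_CUBIC));cv2.imwrite("pics/c2.png",cv2.resize(b,(600,600),interpolation=cv2.INTER_CUBIC))
E
```

```text
(no output)
```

View pics/c1.png

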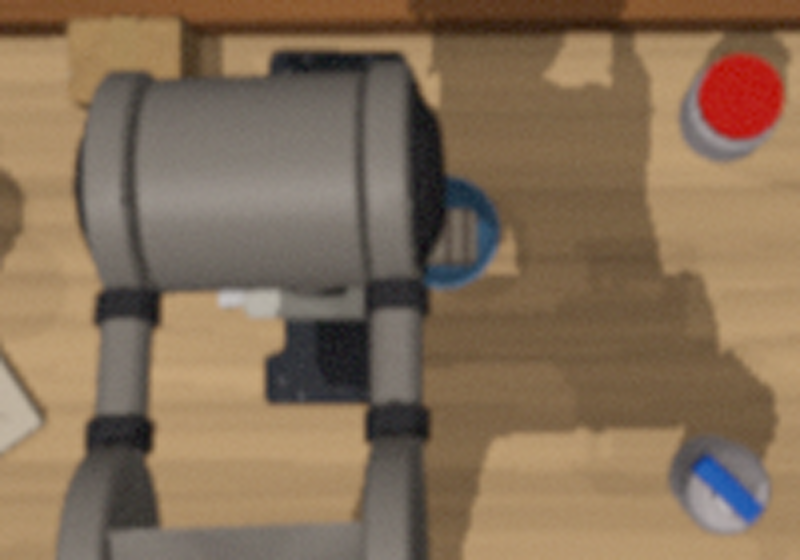

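View pics/c2.png

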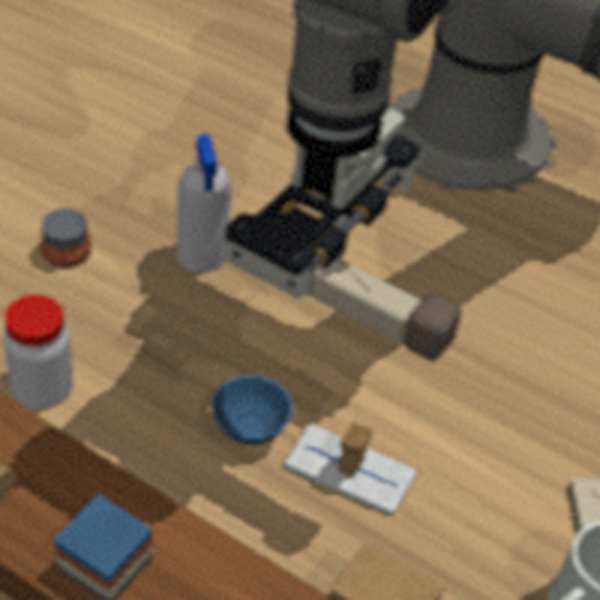

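The handle is held level, and in the last picture its knob is at (432,322). The prop is at (355,450). The moment readings now differ by a few mm, so I'll move over the prop and measure again there.

step_arm([
  [0,0,0.4,0,0.4],
  [0,0.1,0.7,0,0.4],
  [0,0.06,0.7,0,0.4],
  [0,0,0.6,0,0.45],
  [0,0,0.4,-0.5,0],
  [0,0,0.12,-0.8,0],
  [0,0,0,-0.8,0],
  [0,0,0,-0.8,0],
  [0,0,0,-0.4,0],
  [0,0,0,0,0],
  [0,0,0,0,0],
  [0,0,0,0,0],
])

```text
time: 22.4
tool_pos: [0.5557, 0.1665, 0.1624]
tool_rot: [3.139, -0.0, 1.696]
contact_force: [0.1, -0.7, -5.8]
opening: 0.0318
```

```bash
python3 bal.py; python3 bal.py;python3 - <<'E'
from h import *
b=cam("scene")["pixels"][130:270,310:470]
cv2.imwrite("pics/c3.png",cv2.resize(b,(640,560),interpolation=cv2.INTER_CUBIC))
E
```

```text
22.65 [0.5552536  0.16641308 0.16180342] [ 3.14051177e+00 -5.26484069e-05  1.69633285e+00] F [-0.13955876 -0.33163317 -5.90095269] T [-0.00180635 -0.11213247  0.01468155] [0.01771077 0.03156215 0.03659297] T.n 0.01583191538999301 offset along handle if r x F about TCP: 0.002682942267130153 0.0026897579663596686 0.0320097811341288
z along -0.1 -0.03 162 0.16866560155911708 slope 0.11665222176052005
extent along [-0.07132154 -0.02357877]
22.95 [0.5550359  0.16637783 0.16126751] [ 3.14147502e+00 -4.52455744e-07  1.69631502e+00] F [-0.08629454  0.09581663 -5.98504843] T [-0.01166208 -0.12323112  0.01946905] [0.01875966 0.02958535 0.01673879] T.n 0.026997555988664972 offset along handle if r x F about TCP: 0.004510833336026627 0.00458674073881498 0.031476700669641665
z along -0.1 -0.03 160 0.16804974637435866 slope 0.12738287518093183
extent along [-0.07109993 -0.02332624]
```

View pics/c3.png

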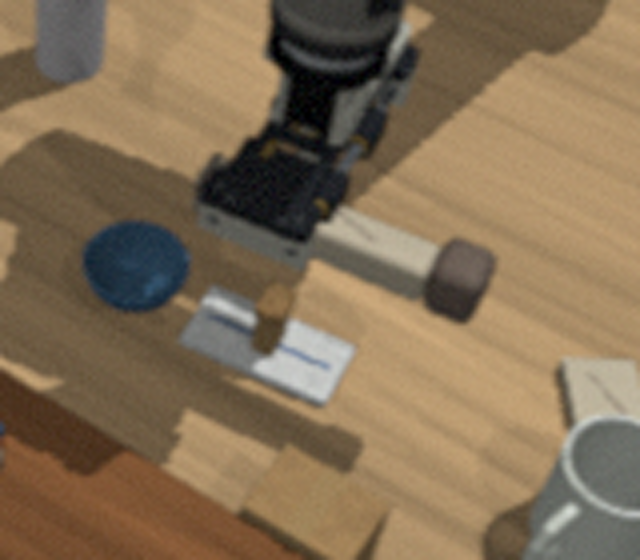

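The balance point reads -31 ± ~6 mm in handle x. Some of that spread looks like sensor bias, since there is also a moment sideways. A half turn in the air will separate the bias from the true offset, and the handle can be placed either way round.

step_arm([
  [0,0,0,0,0.5],
  [0,0,0,0,1],
  [0,0,0,0,1],
  [0,0,0,0,1],
  [0,0,0,0,1],
  [0,0,0,0,1],
  [0,0,0,0,1],
  [0,0,0,0,1],
  [0,0,0,0,1],
  [0,0,0,0,1],
  [0,0,0,0,1],
  [0,0,0,0,1],
])

```text
time: 24.25
tool_pos: [0.555, 0.1664, 0.1612]
tool_rot: [3.142, -0.0, 2.62]
contact_force: [0.7, -0.5, -5.4]
opening: 0.0314
```

step_arm([
  [0,0,0,0,1],
  [0,0,0,0,1],
  [0,0,0,0,1],
  [0,0,0,0,1],
  [0,0,0,0,1],
  [0,0,0,0,1],
  [0,0,0,0,1],
  [0,0,0,0,1],
  [0,0,0,0,1],
  [0,0,0,0,1],
  [0,0,0,0,1],
  [0,0,0,0,1],
])

```text
time: 25.45
tool_pos: [0.555, 0.1664, 0.1612]
tool_rot: [3.141, -0.0, -2.703]
contact_force: [-0.7, -0.5, -6.2]
opening: 0.0316
```

step_arm([
  [0,0,0,0,1],
  [0,0,0,0,1],
  [0,0,0,0,1],
  [0,0,0,0,1],
  [0,0,0,0,1],
  [0,0,0,0,1],
  [0,0,0,0,1],
  [0,0,0,0,1],
  [0,0,0,0,1],
  [0,0,0,0,1],
  [0,0,0,0,1],
  [0,0,0,0,1],
])

```text
time: 26.65
tool_pos: [0.555, 0.1664, 0.1612]
tool_rot: [3.141, 0.0, -1.744]
contact_force: [1.3, -0.0, -5.8]
opening: 0.0313
```

step_arm([
  [0,0,0,0,1],
  [0,0,0,0,1],
  [0,0,0,0,1],
  [0,0,0,0,0.7],
  [0,0,0,0,0],
  [0,0,0,0,0],
  [0,0,0,0,0],
])

```text
time: 27.35
tool_pos: [0.555, 0.1664, 0.1612]
tool_rot: [3.141, 0.0, -1.451]
contact_force: [-0.1, 0.3, -5.6]
opening: 0.0315
```

```bash
python3 bal.py; python3 bal.py; python3 -c "
from cell import sensors;print(sensors.observe()['qpos'])"
```

```text
27.6 [0.5550303  0.16639155 0.16123338] [ 3.14146691e+00  2.47917592e-05 -1.45082937e+00] F [-0.04499426  0.24158028 -6.1657966 ] T [ 0.1391668  -0.01632073  0.01305227] [0.03441681 0.03353882 0.01857328] T.n 0.13621329187577227 offset along handle if r x F about TCP: 0.022091758894928024 0.02314191163366841 0.03176220246399761
z along 0.02 0.065 150 0.16824628052489482 slope 0.02045376213288577
z along 0.07 0.1 108 0.16804934648408992 slope -0.04285795037687015
extent along [0.02378089 0.13563921]
27.9 [0.55505826 0.1663824  0.16126248] [ 3.14154896e+00  9.97473874e-06 -1.45079172e+00] F [-0.04227826 -0.16840911 -5.85995518] T [ 0.14829325 -0.03414137 -0.01580097] [0.02096072 0.0384758  0.022263  ] T.n 0.14313943857053693 offset along handle if r x F about TCP: 0.02442671216103977 0.024318627008246167 0.03167615210178237
z along 0.02 0.065 151 0.1680802344193829 slope -0.0018627489570894854
z along 0.07 0.1 109 0.1678350757042616 slope -0.07106132236837319
extent along [0.0236037  0.13559466]
[ 1.58978520e-01  5.14669172e-01  1.48824565e+00  8.50411216e-06
  1.13874305e+00 -3.10259097e+00]
```

The five readings fit a constant world-frame bias of about (0.07, -0.07) N·m, which puts the true balance point about 14 mm knobward of the grip (x≈-17). Joint 6 is close to its limit, so I'll back the yaw off a little, shift so that this point is over the pad, and lower.

step_arm([
  [0,0,0,0,-0.5],
  [0,-0.04,0.2,0,-0.3],
  [0,-0.02,0.3,-0.3,0],
  [0,0,0,-0.6,0],
  [0,0,0,-0.8,0],
  [0,0,0,-0.6,0],
  [0,0,0,-0.4,0],
  [0,0,0,-0.2,0],
  [0,0,0,0,0],
  [0,0,0,0,0],
])

```text
time: 28.95
tool_pos: [0.554, 0.179, 0.0893]
tool_rot: [-3.14, 0.0, -1.515]
contact_force: [0.7, 0.3, -4.9]
opening: 0.0313
```

```bash
python3 bal.py; python3 - <<'E'
from h import *
b=cam("scene")["pixels"][130:270,290:450]
cv2.imwrite("pics/c4.png",cv2.resize(b,(640,560),interpolation=cv2.INTER_CUBIC))
E
```

```text
29.2 [0.55384527 0.1789077  0.08932154] [-3.14060539e+00  1.50061094e-04 -1.51487941e+00] F [-0.12304132  0.38629607 -5.86885191] T [ 0.15008487 -0.00961795  0.0013502 ] [0.01701247 0.01465156 0.01665287] T.n 0.14931277119772424 offset along handle if r x F about TCP: 0.025441563958463323 0.02536744328877408 0.031611490037601574
z along 0.02 0.065 136 0.09615311293400386 slope -0.008624703366047192
z along 0.07 0.1 92 0.09587366642535489 slope 0.02423910702356283
extent along [0.02230072 0.1355071 ]
```

View pics/c4.png

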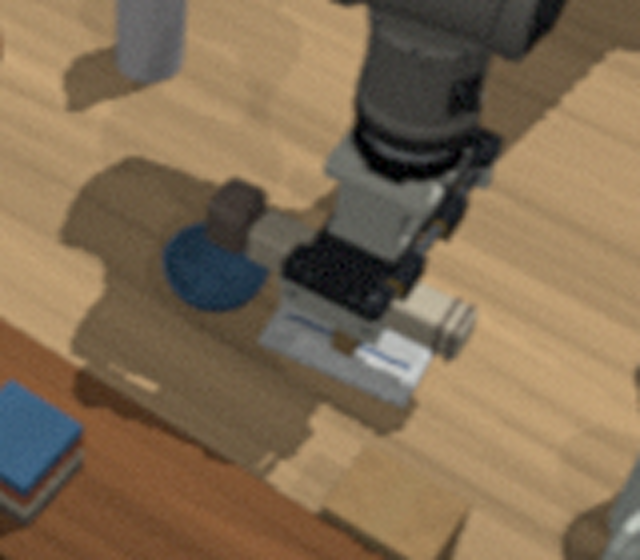

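The handle is level about 5 mm above the pad. Its knob at (237,215) is over the bowl with clearance, and the tail at (450,325) is free. I'll lower it onto the cork.

step_arm([
  [0,0,0,-0.1,0],
  [0,0,0,-0.06,0],
  [0,0,0,-0.05,0],
  [0,0,0,-0.03,0],
  [0,0,0,0,0],
  [0,0,0,0,0],
])

```text
time: 29.9
tool_pos: [0.5534, 0.1789, 0.0837]
tool_rot: [-3.141, 0.0, -1.515]
contact_force: [-5.1, -1.6, 6.3]
opening: 0.0314
```

```bash
python3 bal.py
```

```text
30.15 [0.55340956 0.17888075 0.08365302] [-3.14147258e+00 -2.73683382e-05 -1.51478592e+00] F [-4.69425736 -0.98232548  5.72711246] T [-0.12815267  0.81693735 -0.04941779] [0.02441446 0.01929233 0.04332521] T.n -0.08221863102249427 offset along handle if r x F about TCP: 0.014356035706408051 -0.013968506799608269 0.03164781037707116
z along 0.02 0.065 130 0.09058409705282922 slope -0.02998878579674696
z along 0.07 0.1 91 0.09075752519407021 slope 0.020809345441017136
extent along [0.02422614 0.13545213]
```

step_arm([
  [0,0,0,0.02,0],
  [0,0,0,0.01,0],
  [0,0,0,0,0],
  [0,0,0,0,0],
], squeeze=15)

```text
time: 30.6
tool_pos: [0.5534, 0.1789, 0.0836]
tool_rot: [3.141, 0.0, -1.515]
contact_force: [-4.2, -0.8, 4.0]
opening: 0.0318
```

```bash
python3 bal.py
```

```text
30.85 [0.55345975 0.17888916 0.08365067] [ 3.14138056e+00  1.76506589e-05 -1.51483454e+00] F [-4.91948954 -0.50331118  4.68432378] T [-0.00906335  0.79337718 -0.04268509] [0.02836839 0.05101263 0.02723111] T.n 0.03532647051290312 offset along handle if r x F about TCP: -0.007541423724661006 0.006001778884285274 0.03173727967310727
z along 0.02 0.065 130 0.0906443332441853 slope 0.0002565195838033461
z along 0.07 0.1 92 0.09035353650770883 slope 0.032632989134329264
extent along [0.02403825 0.13548057]
```

step_arm([
  [0,0,0,0.02,0],
  [0,0,0,0,0],
  [0,0,0,0,0],
], squeeze=3)

```text
time: 31.2
tool_pos: [0.5536, 0.1789, 0.0836]
tool_rot: [3.141, 0.0, -1.515]
contact_force: [-2.5, 1.0, -0.6]
opening: 0.032
```

```bash
python3 bal.py
```

```text
31.45 [0.55358035 0.17892262 0.08366784] [ 3.14143351e+00  3.47709587e-05 -1.51480975e+00] F [-1.95383867  0.63881234 -1.99678244] T [0.20620336 0.28236176 0.00533865] [0.01328704 0.07853562 0.02480006] T.n 0.22168048601244233 offset along handle if r x F about TCP: 0.11101884785172171 0.037662331976289896 0.03197017679326396
z along 0.02 0.065 130 0.09084153933606298 slope -0.003585873279561343
z along 0.07 0.1 90 0.09128084611712073 slope 0.018251246052320255
extent along [0.02422302 0.13544381]
```

The weight is mostly on the pad at minimum grip and the handle is still level. I'll do a brief release and re-close to test the balance.

step_arm([
  [0.37,0,0,0,0],
  [0,0,0,0,0],
  [0,0,0,0,0],
])

```text
time: 31.8
tool_pos: [0.5539, 0.1793, 0.0843]
tool_rot: [-3.14, 0.001, -1.515]
contact_force: [-0.0, 2.6, -1.1]
opening: 0.0321
```

```bash
python3 bal.py
```

```text
32.05 [0.55392217 0.17920671 0.08428985] [-3.14055249e+00  4.84312626e-04 -1.51476027e+00] F [-0.19994129  2.76402588 -0.4789995 ] T [ 0.61097141 -0.03006351  0.01591361] [0.04633432 0.03430503 0.03217034] T.n 0.6083286638887331 offset along handle if r x F about TCP: 1.2699985450717233 0.10335179474834065 0.031889115170970705
z along 0.02 0.065 127 0.1057510101513548 slope 0.31024221930627005
z along 0.07 0.1 41 0.11606681505267735 slope 0.23465282060755996
extent along [0.02320627 0.12619809]
```

The handle tipped tail-down by about 0.25 rad and is caught, so the balance point is further tailward and the bias fit was wrong. I'll grip firmly, lift, level it on free bench in front of the prop, and take a tare there.

step_arm([
  [0,0,0,0,0],
  [0,0,0,0,0],
  [0,0,0,0.2,0],
  [0,0,0,0.3,0],
], squeeze=60)

```text
time: 32.5
tool_pos: [0.5523, 0.1781, 0.0955]
tool_rot: [3.138, -0.001, -1.515]
contact_force: [-0.4, -0.4, -4.9]
opening: 0.0313
```

```bash
python3 bal.py; python3 - <<'E'
from h import *
b=cam("scene")["pixels"][130:270,290:450]
cv2.imwrite("pics/c5.png",cv2.resize(b,(640,560),interpolation=cv2.INTER_CUBIC))
E
```

```text
32.75 [0.55329821 0.17860858 0.0962504 ] [ 3.14079599e+00 -3.12550858e-04 -1.51497314e+00] F [-0.20425536  0.05133831 -5.71629664] T [ 0.09584553 -0.04521105 -0.00893444] [0.02385734 0.03195933 0.02471441] T.n 0.0931737186730997 offset along handle if r x F about TCP: 0.016299664730739627 0.01582971774942231 0.03170913747141084
z along 0.02 0.065 132 0.11818714320054169 slope 0.3299576609821573
z along 0.07 0.1 40 0.12870902123685157 slope 0.19963239975365624
extent along [0.02405388 0.1262992 ]
```

View pics/c5.png

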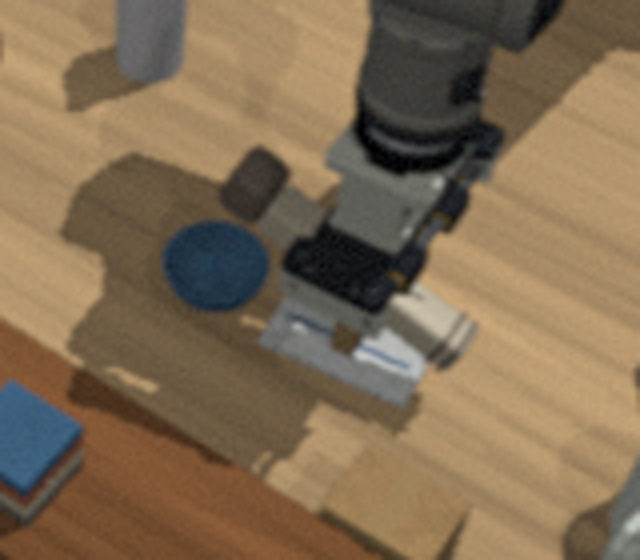

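step_arm([
  [0,-0.2,0,0.4,0],
  [0,-0.5,0,0.3,0],
  [0,-0.8,-0.1,0,0],
  [0,-0.8,-0.1,0,0],
  [0,-0.8,-0.1,0,0],
  [0,-0.8,-0.1,0,0],
  [0,-0.8,0,0,0],
  [0,-0.5,0,-0.2,0],
  [0,-0.2,0,-0.4,0],
  [0,0,0,-0.6,0],
  [0,0,0,-0.6,0],
  [0,0,0,-0.3,0],
])

```text
time: 34.05
tool_pos: [0.4176, 0.1689, 0.0615]
tool_rot: [3.141, -0.0, -1.515]
contact_force: [-0.0, -0.0, -6.1]
opening: 0.0313
```

step_arm([
  [0,0,0,0,0],
  [0,0,0,0,0],
])

```text
time: 34.25
tool_pos: [0.4187, 0.169, 0.0622]
tool_rot: [-3.141, 0.0, -1.515]
contact_force: [-0.4, 0.5, -4.6]
opening: 0.0315
```

step_arm([
  [0,0,0,-0.3,0],
  [0,0,0,-0.3,0],
  [0,0,0,0,0],
], squeeze=14)

```text
time: 34.55
tool_pos: [0.4184, 0.1688, 0.0458]
tool_rot: [3.141, -0.0, -1.515]
contact_force: [-0.4, -0.4, -6.1]
opening: 0.0319
```

step_arm([
  [0,0,0,-0.12,0],
  [0,0,0,-0.12,0],
  [0,0,0,-0.12,0],
  [0,0,0,-0.12,0],
  [0,0,0,-0.12,0],
  [0,0,0,-0.12,0],
  [0,0,0,-0.12,0],
  [0,0,0,0,0],
])

```text
time: 35.35
tool_pos: [0.4183, 0.1689, 0.0251]
tool_rot: [3.141, 0.0, -1.515]
contact_force: [-0.8, 0.1, -5.9]
opening: 0.0323
```

```bash
python3 bal.py
```

```text
35.6 [0.41833529 0.16896506 0.0253319 ] [ 3.14104473e+00  1.24858255e-05 -1.51468566e+00] F [ 0.16738748 -0.16451796 -5.77704404] T [ 0.08667908 -0.0415025  -0.01796614] [0.02765207 0.03509847 0.01119051] T.n 0.08421514944844011 offset along handle if r x F about TCP: 0.014577550188167285 0.014307704629364612 0.03191967912433796
z along 0.02 0.065 104 0.030659429243112823 slope -0.017732363655356524
z along 0.07 0.1 85 0.030533558573103248 slope 0.23450287485712032
extent along [0.02729288 0.12985097]
```

step_arm([
  [0,0,0,-0.06,0],
  [0,0,0,0,0],
  [0.5,0,0,0,0],
  [0.5,0,0,0,0],
  [0.5,0,0,0,0],
])

```text
time: 36.15
tool_pos: [0.4189, 0.169, 0.0242]
tool_rot: [-3.141, 0.0, -1.515]
contact_force: [0.0, 0.4, -0.1]
opening: 0.0452
```

```bash
python3 bal.py; python3 bal.py
```

```text
36.4 [0.41857277 0.16888723 0.02395189] [ 3.14149921e+00  1.00238842e-05 -1.51483641e+00] F [-0.16482475  0.18500012 -0.37104842] T [ 0.140575   -0.03787515  0.01246834] [0.04048395 0.0302935  0.0273234 ] T.n 0.13823656860477376 offset along handle if r x F about TCP: 0.37255668703933537 0.023485655556366593 0.04553387779369039
z along 0.02 0.065 103 0.030542372031532983 slope 0.009822557486923122
z along 0.07 0.1 83 0.030782833694474876 slope 0.25586378350674055
extent along [0.02915923 0.12978453]
36.7 [0.41856358 0.16887941 0.02397782] [ 3.14150706e+00  1.14431587e-05 -1.51482840e+00] F [-0.00761493  0.39877981  0.10525507] T [ 0.15105048 -0.01642705  0.01980811] [0.03883607 0.01844925 0.04194093] T.n 0.14989505836995895 offset along handle if r x F about TCP: -1.4241124619563892 0.025466370773013752 0.04564144931453438
z along 0.02 0.065 105 0.03024921925677493 slope -0.020978525524336752
z along 0.07 0.1 82 0.03101973012263226 slope 0.2888927323575343
extent along [0.02788125 0.12969083]
```

The tare settles it: the unloaded sensor reads +0.144 N·m along this axis. That means the balance point was at the earlier grip (x≈-31), and it is now about 7.5 mm tailward of the TCP. I'll regrip there and re-check against the tare.

step_arm([
  [0.5,0,0.3,0,0],
  [0.5,0,0,0,0],
  [0,0,0,0,0],
  [0,0,0,0,0],
  [0,0,0,0,0],
  [0,0,0,0,0],
  [0,0,0,0.15,0],
  [0,0,0,0.3,0],
  [0,0,0,0.3,0],
  [0,0,0,0.2,0],
  [0,0,0,0,0],
  [0,0,0,0,0],
], squeeze=60)

```text
time: 37.95
tool_pos: [0.4186, 0.1764, 0.0479]
tool_rot: [-3.141, 0.0, -1.515]
contact_force: [0.5, 0.0, -6.0]
opening: 0.0314
```

```bash
python3 bal.py; python3 bal.py
```

```text
38.2 [0.41835813 0.17632391 0.04751052] [ 3.14093003e+00 -1.14298397e-04 -1.51480531e+00] F [ 0.18611259 -0.11647073 -6.09629206] T [ 0.14445028 -0.02991596  0.02198576] [0.02197784 0.01954575 0.0257098 ] T.n 0.14254975931840297 offset along handle if r x F about TCP: 0.0233830265965091 0.024218443649066085 0.031485515424905144
z along 0.02 0.065 117 0.05403878267832374 slope -0.01720184261819458
z along 0.07 0.1 96 0.053730206423483584 slope -0.006163485326421237
extent along [0.02481192 0.13686248]
38.5 [0.41850784 0.17637695 0.04766676] [ 3.14135963e+00 -2.47269654e-05 -1.51478608e+00] F [ 0.28663968 -0.27456142 -5.85414624] T [ 0.16168104 -0.01579921 -0.01622603] [0.01762902 0.02626452 0.02829886] T.n 0.16054304165635971 offset along handle if r x F about TCP: 0.027423818112039117 0.027275406329656762 0.03139486777144031
z along 0.02 0.065 118 0.05438075764908901 slope 0.005148470344557227
z along 0.07 0.1 95 0.05433539615280658 slope -0.04586855785741249
extent along [0.02485093 0.13695435]
```

The moment agrees with the tare, so the balance point is within about 2 mm of the grip and the handle is level. I'll go back over the pad.

step_arm([
  [0,0,0,0.5,0],
  [0,0,0,0.8,0],
  [0,0,0,0.8,0],
  [0,0.3,-0.1,0.5,0],
  [0,0.6,-0.1,0,0],
  [0,0.8,-0.1,0,0],
  [0,0.8,-0.1,0,0],
  [0,0.8,0,0,0],
  [0,0.8,0,0,0],
  [0,0.8,0,0,0],
  [0,0.4,0,0,0],
  [0,0.17,0,0,0],
])

```text
time: 39.75
tool_pos: [0.5556, 0.1662, 0.1123]
tool_rot: [3.141, -0.0, -1.515]
contact_force: [-0.5, 1.1, -6.6]
opening: 0.0316
```

step_arm([
  [0,0,0,-0.3,0],
  [0,0,0,-0.4,0],
  [0,0,0,-0.2,0],
  [0,0,0,0,0],
  [0,0,0,0,0],
])

```text
time: 40.25
tool_pos: [0.555, 0.1664, 0.0901]
tool_rot: [3.141, -0.0, -1.515]
contact_force: [0.1, 0.4, -5.5]
opening: 0.0316
```

```bash
python3 bal.py
```

```text
40.5 [0.55546758 0.16643666 0.0906043 ] [-3.14096612e+00  8.01803421e-05 -1.51477492e+00] F [-0.06431957  0.20972424 -6.13235739] T [ 0.15882489 -0.03982877 -0.00486872] [0.05097868 0.02872697 0.02552827] T.n 0.15634563435993418 offset along handle if r x F about TCP: 0.025495192849849607 0.02656228922187125 0.03150960042530273
z along 0.02 0.065 121 0.0970144475894903 slope 0.01725488039644108
z along 0.07 0.1 94 0.09680861478651448 slope 0.021135687912444485
extent along [0.02626232 0.13738539]
```

step_arm([
  [0,0,0,-0.1,0],
  [0,0,0,-0.06,0],
  [0,0,0,-0.05,0],
  [0,0,0,-0.03,0],
  [0,0,0,0,0],
])

```text
time: 41.05
tool_pos: [0.5553, 0.1664, 0.0841]
tool_rot: [3.141, -0.0, -1.515]
contact_force: [-0.6, 0.4, -6.0]
opening: 0.0316
```

```bash
python3 bal.py
```

```text
41.3 [0.55532338 0.16639371 0.08429313] [ 3.14158916e+00  5.71840054e-05 -1.51487062e+00] F [-5.40748882e-03  1.33764545e-01 -5.82132077e+00] T [ 0.17449901 -0.01996166 -0.02713232] [0.02424104 0.02128438 0.02659652] T.n 0.17311040452138857 offset along handle if r x F about TCP: 0.02973730726388349 0.029410534237408862 0.03170995817829352
z along 0.02 0.065 121 0.09068932135190777 slope -0.007987104020658595
z along 0.07 0.1 92 0.09054472980104078 slope -0.03359677910137451
extent along [0.02567485 0.13708984]
```

step_arm([
  [0,0,0.06,0,0],
  [0,0,0,-0.03,0],
  [0,0,0,0,0],
  [0,0,0,0,0],
], squeeze=20)

```text
time: 41.75
tool_pos: [0.5554, 0.1681, 0.084]
tool_rot: [-3.141, 0.0, -1.515]
contact_force: [-1.6, 1.0, 0.4]
opening: 0.0319
```

Contact made. Now minimum grip, then a brief test release.

step_arm([
  [0,0,0,0,0],
  [0,0,0,0,0],
  [0,0,0,0,0],
], squeeze=3)

```text
time: 42.05
tool_pos: [0.5554, 0.1681, 0.084]
tool_rot: [-3.141, 0.0, -1.515]
contact_force: [-2.7, 1.7, 4.5]
opening: 0.0323
```

step_arm([
  [0.37,0,0,0,0],
  [0,0,0,0,0],
  [0,0,0,0,0],
])

```text
time: 42.35
tool_pos: [0.5555, 0.1677, 0.0836]
tool_rot: [-3.141, -0.0, -1.515]
contact_force: [-0.8, -1.2, 2.0]
opening: 0.0321
```

```bash
python3 bal.py
```

```text
42.6 [0.55554033 0.16766866 0.08361435] [-3.14115843e+00 -2.82395015e-04 -1.51482003e+00] F [-0.4570715  -0.92208584  2.23410977] T [ 0.00023451  0.07922713 -0.04263736] [0.05172911 0.04417544 0.01857887] T.n 0.004666669896895075 offset along handle if r x F about TCP: -0.002088827485343002 0.0007928423202336178 0.031968603956670553
z along 0.02 0.065 118 0.0902510531640831 slope 0.02614213011761626
z along 0.07 0.1 95 0.09077286835540299 slope -0.07398466505355769
extent along [0.02646155 0.13686897]
```

It stayed level this time. Next is a longer release with the fingers close by.

step_arm([
  [0.4,0,0,0,0],
  [0.4,0,0,0,0],
  [0.4,0,0,0,0],
])

```text
time: 42.95
tool_pos: [0.5552, 0.168, 0.0833]
tool_rot: [3.141, 0.0, -1.515]
contact_force: [0.3, 0.2, 0.1]
opening: 0.0368
```

```bash
python3 bal.py
```

```text
43.2 [0.55527677 0.16791498 0.08345224] [ 3.14146673e+00  2.04955513e-05 -1.51478318e+00] F [ 0.19385649  0.14113496 -0.06655094] T [ 0.17449042 -0.00507536  0.00560416] [0.03664814 0.02115627 0.02734788] T.n 0.17393262553749833 offset along handle if r x F about TCP: 2.613526088538032 0.02955022520174963 0.03667295316699867
z along 0.02 0.065 119 0.0909048892171016 slope 0.012323201255714488
z along 0.07 0.1 96 0.0901971512412435 slope -0.04770176380155687
extent along [0.02525571 0.13704238]
```

Free and level, with no contact force on the tool. I'll open the fingers and rise straight up. The fingers can only touch the handle sideways, and the opening stays clear of it.

step_arm([
  [0.7,0,0,0,0],
  [0.7,0,0,0,0],
  [0.7,0,0,0,0],
  [0.7,0,0,0.2,0],
  [0.7,0,0,0.5,0],
  [0.7,0,0,0.8,0],
  [0.7,0,0,1,0],
  [0.7,0,0,1,0],
  [0.7,0,0,1,0],
  [0.7,-1,0,0.5,0],
  [0.7,-1,0,0,0],
  [0.7,-1,0,0,0],
])

```text
time: 44.45
tool_pos: [0.4798, 0.1679, 0.2101]
tool_rot: [-3.139, 0.0, -1.515]
contact_force: [-0.0, -0.8, 0.2]
opening: 0.0644
```

step_arm([
  [0.7,-1,0,0,0],
  [0.7,-1,0,0,0],
  [0.7,0,-1,0,0],
  [0.7,0,-1,0,0],
  [0.7,0,-1,0,0],
  [0.7,0,-1,0,0],
  [0.7,0,-1,0,0],
  [0.7,0,0,0,0],
])

```text
time: 45.25
tool_pos: [0.4282, 0.0747, 0.207]
tool_rot: [-3.139, -0.047, -1.555]
contact_force: [-0.9, 0.0, 1.1]
opening: 0.0645
```

```bash
python3 - <<'E'
from h import *
for n in("scene","top"):
    d=cam(n);W=pts(d)
    c=np.array([.5553,.1653]);a=-1.51;m0=None
    X=W[...,:2]-c
    u=np.array([np.cos(a),np.sin(a)]);nn=np.array([-u[1],u[0]])
    s=X@u;t=X@nn;z=W[...,2]
    m=(abs(t)<.03)&(s>-.09)&(s<.16)&(z>.08)&(z<.112)
    if m.sum():
        b=m&(z<.096)&(s<.095)&(z>.086)&(abs(t)<.014)
        print(n,m.sum(),"s",s[m].min(),s[m].max(),"bar z",np.median(z[b]),"slope",np.polyfit(s[b],z[b],1)[0],"line",np.polyfit(s[b],t[b],1),"angle",a+np.polyfit(s[b],t[b],1)[0])
    k=(abs(z-.072)<.005)&(W[...,0]>.64)&(W[...,0]<.74)&(abs(W[...,1]-.28)<.06)
    if k.sum(): print("carton",cv2.minAreaRect((W[k][:,:2]*1000).astype(np.float32)))
    cv2.imwrite(f"pics/f{n}.png",d["pixels"])
E
```

```text
scene 771 s -0.07304882030958376 0.1339431268537954 bar z 0.09047895042204279 slope 0.0006538690663949471 line [0.00049231 0.00084896] angle -1.5095076916673427
carton ((691.2312622070312, 279.154052734375), (63.790016174316406, 79.86582946777344), 0.5695781707763672)
top 898 s -0.0734744078134181 0.1345259151870459 bar z 0.09057924924587102 slope 0.0007175982999837823 line [-0.00044837  0.00020516] angle -1.5104483730002707
carton ((693.8374633789062, 279.2501525878906), (59.26023864746094, 80.151123046875), 0.8587469458580017)
```

View pics/fscene.png

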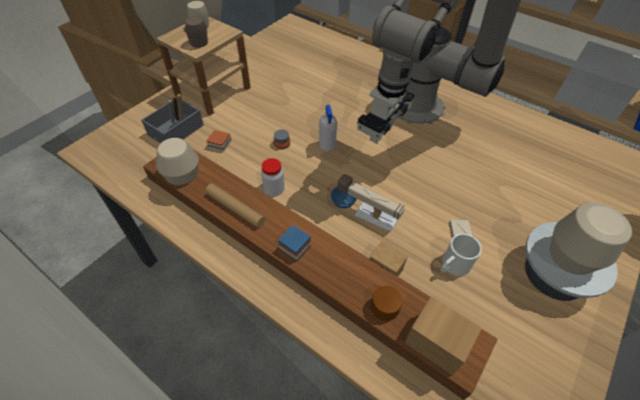

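The handle at (372,195) balances level on the prop (slope under 0.001 rad) with both ends free, and the carton is flush. The wrist reading suggests joint 6 is near its limit, so I'll check that and unwind it slightly.

```bash
python3 -c "
from cell import sensors;s=sensors.observe();print(s['qpos'],s['time'])"
```

```text
[ 0.03085415  0.21888884  1.80914975 -0.05151624  1.11253045 -3.10447728] 45.35
```

step_arm([
  [0.7,0,0,0,-1],
  [0.7,0,0,0,-1],
  [0.7,0,0,0,-1],
  [0.7,0,0,0,0],
  [0.7,0,0,0,0],
  [0.7,0,0,0,0],
])

```text
time: 45.95
tool_pos: [0.4283, 0.0758, 0.207]
tool_rot: [-3.139, -0.046, -1.792]
contact_force: [0.4, 0.6, -0.1]
opening: 0.0648
```

```bash
python3 -c "
from cell import sensors,hand_in;s=sensors.observe();print(s['qpos'],s['time'],abs(s['qvel']).max());hand_in()"
```

```text
[ 0.03049553  0.22453836  1.80155729 -0.05041931  1.12539123 -2.8676028 ] 45.95 0.005769761838648579
the job is handed in; nothing more can be done
```

I pushed the carton flat against the sill and balanced the handle on the cork pad, in line with the foot, then handed in at about 46 s. No verdict was given.

**Last checks**
- **Carton:** its centre is at x≈0.691–0.694 m against the 0.683 m needed. It is square within 0.015 rad, upright and on the bench.
- **Handle:** it is level (slope below 0.001 rad in both cameras), with its underside at about 59 mm, plus a known camera bias of about 1 mm. It is about 0.07 rad off the foot's line and within about 2 mm of it at the pad. Both ends are free and the knob passes over the bowl. The arm was well clear and still.
- **Bystanders:** they look unmoved in the last picture, but I did not re-measure them.

**What went wrong on the way**
- **First balance estimate:** it was off because the wrist moment sensor has a bias of about 0.14 N·m. In a short test release the handle tipped tail-down by about 0.25–0.3 rad, below the 0.4 limit by my depth measurement. I caught it, levelled it on free bench, took an unloaded reading there, regripped at the true balance point (x≈-31 mm), and placed it again.
- **Joint 6:** it came within 0.006 rad of its -3.11 limit while withdrawing but did not pass it in the readings. The tool pitched about 0.05 rad as a result. I unwound it before handing in.

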